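# Ease the spring clip off the roller axle with the forked wedge

### The arm

A 6-joint arm with a two-finger parallel gripper is mounted at the origin on the work surface. World frame = base frame: x ahead of the robot, y to its left, z up, the work surface at z = 0. Lengths are in m, angles in rad, forces in N, time in s.
With the tool pointing down it reaches from about 0.35 to 0.975 m from the base axis. Payload 7.1 kg.
Tool frame: the origin (TCP) lies at the very end of the fingers, on their centre line; the grasp point (between the pads) lies 19 mm behind it; z points along the fingers, y is the line along which they close (so a half turn about z gives the same grasp; the last joint's range is limited). The gripper opens to 88 mm and grips with 3 to 60 N. Pads are 20 mm wide; open, the fingers measure 115 mm over their backs; the gripper's body (75 mm by 178 mm) begins 61 mm behind the grasp point.
Start: joints at [1.162, 0.423, 1.63, -0, 1.089, -0.019], TCP at [0.237, 0.578, 0.223] pointing down, gripper open.
Joint ranges: [-3, 3], [-0.9, 2.11], [0.09, 2.58], [-1.31, 4.45], [0.11, 2.69], [-2.54, 2.54]. Speed limits (rad/s): [2.39, 2.39, 3.01, 3.14, 3.14, 3.14].

### API

Orientations are given as [roll, pitch, yaw] about the fixed x, y, z axes, in that order (R = Rz(yaw) Ry(pitch) Rx(roll)).
In Python, from workcell import ctrl, optics, workorder, spotter gives the robot as it stands.
- The arm moves only by the shell command python3 -m crank 'ROWS' [FORCE]. ROWS is a JSON object of lists of equal length, an entry for each row: "slide": the shift along the tool's x, y, z in m, a list of three; "roll": the turn about the tool's z in rad; "jaw": the opening in per cent of the stroke, from 0 (shut) to 100 (fully open). A call has 1 to 20 rows; each row is the pose to reach, as a shift and turn from the pose commanded when the call began, along the tool's axes at that moment; what a row does not reach only later rows make up. A row lasts 1/10 s, in which the tool goes at most 50 mm and 8.59 degrees, less where a joint would pass 70% of its speed; a pose out of reach is approached as far as the arm can. A call with a gripper value outside its range is refused whole. The fingers move at their own pace and stop on an object; FORCE is the grip in N (left out, the last holds). Time passes only in rows, so rows that repeat a pose let the fingers close. It gives the time, the measured TCP pose, the force, the opening and the grip force at its end, in the units of the state.
- ctrl.read_state(): the state, without advancing time (a new reading comes with each control period).
- optics.snapshot(name): name is "side" or "top"; returns a dict with "pixels" (400x640x3 uint8, red, green, blue), "fx", "fy", "cx", "cy" (pixels), "eye" and "attitude" of the camera in the world. Camera axes: x right, y down, z forward; pixel columns grow to the right and rows downward; lengths in m; the calibration is good to about 2 mm. A picture is of the moment at which its call begins. There is no depth.
- workorder.hand_in(): hands the job in; it is judged then, once.
Trained networks look in a picture, given as the dict that the camera call returned (one of the last four; its "shot" number tells which), for a name from the list of things; names that differ only in an ending like _2 or _b are one class to them, and where a whole thing is asked for, a point or a joint stands for the part that bears it (a point fixed in the world has none). Each returns a list of dicts, best first, with "score" (0 to 1); they miss things now and then, are a little off and sometimes report something else, mostly with a low value. They report only what shows in the picture. A call takes as long as a camera call. They do not tell look-alikes from the thing itself.
- spotter.recognise(picture, thing): "box" ([left, top, right, bottom] in pixels, round what is visible of it).
- spotter.masks_of(picture, thing): "region" (400x640 bool, what is visible of it) and "box" ([left, top, right, bottom] in pixels, round what is visible of it).
- spotter.spot_point(picture, thing): "at" ([row, column] in pixels: a listed point, or the origin of a listed thing).
The state is a dict: "clock": time; "joint_positions": joint angles; "joint_velocities": joint speeds; "tau": joint torques, N m; "ee_pos": TCP position; "ee_rot": TCP orientation; "ft_force": force on the tool from outside, world axes, zero at the start; "torque": the same for the moment, N m; "opening": finger opening in m; "grip_force": force on a finger pad.
Only numpy, scipy, OpenCV 4.12 (cv2) and the standard library are available. Lean on these libraries where they do the work, as an engineer would, in place of code of your own. Each camera call takes 0.05 s, during which the arm holds its last target. There are 200 camera calls.

### The job

Take the forked wooden wedge by its handle, set it down on the free end of the glue roller's axle so that it rests there lightly for a moment, then slide it along the axle under the spring clip, gently, until the clip spreads and comes up off the axle onto the wedge; do not touch the clip with the fingers while it is on the axle, and never jam the wedge or press hard with it (keep it below 20 N). Lift the clip away without letting it fly off or drop from a height, and leave both the clip and the wedge lying in the parts tray, with the tin, the sanding block, the polishing disc and the pot left where they are.

Things in the scene. Friction and masses are not known exactly. Their poses are not given: they have to be found in the camera images.
- yoke (a point): Roller stand (does not give): axle's centre line (level, 70 mm above the bench) in the plane of the near yoke's front face. x along the axle from its free end to the roller, z up. Axle: steel rod, 20 mm diameter, free end at x = -82 mm. Yoke: forked upright plate, x 0 to 10 mm, 66 mm wide, slot 22 mm wide about the axle, open at the top, top at z = 34 mm. Base plate 12 mm high from x = -20 mm.
- hub (a point): Where the roller's hub (28 mm diameter) begins, 83 mm behind the yoke's front face, on the axle's centre line, same axes. Between yoke and hub the axle is bare. The black roller, 64 mm in diameter, begins 5 mm further on.
- clip_mid (a point): Bare steel spring clip snapped over the axle from above, 1 to 10 mm in front of the yoke; pushed, it slides along the axle until it bears on the yoke. Origin at its mid-length on the axle's centre line when seated; x along the axle to the roller, z up. 16 mm long (x), 31 mm wide. Two sprung jaws, inner faces 23 mm apart, reach down to rounded lips at z = -11 mm that grip the axle from below. 40 g.
- clip_crown (a point): Middle of the underside of the clip's flat crown (3 mm thick), 13 mm above clip_mid. A rib 4 mm wide (y) under it reaches 3 mm down to the axle's top, leaving a gap 3 mm high either side of the rib for a tine. Raised about 9 mm the jaws are fully spread (some 4 to 10 N of push on the wedge); raised further, the clip snaps up free.
- wedge_grip (a point): Centre of the upright handle block of the loose wooden forked wedge, where to grip it; 32 mm above the wedge's underside, on which it lies at the start. x points to the thin tip, z up. Block 40 mm long (x), 18 mm wide (y), top 46 mm above the underside. The wedge weighs 65 to 115 g.
- wedge_tip (a point): Thin end: midway between the tips of the two tines, at underside level, 105 mm ahead of and 32 mm below wedge_grip, same axes. Tines 4 mm thick with a 10 mm slot between, 18 mm over all: they pass either side of the clip's rib and straddle the axle, which centres them, undersides 8.7 mm above its centre line. 2 mm high at the tip, rising evenly to 20 mm over 50 mm.
- wedge_flat (a point): Middle of the level top of the tines, 35 mm long, 20 mm above the underside, 67 mm behind the tip, between slope and handle block. With the wedge tip 45 to 65 mm past the yoke's front face the freed clip stands on this and lightly grips the tines, so it rises with the wedge; at 69 mm the handle block meets the clip.
- tray: Open grey plastic parts tray, fixed to the bench beside the stand on the side away from the wedge: 220 mm long (its x), 150 mm wide (its y), 28 mm high, walls and floor about 4 mm; origin at the centre of its underside.
- tin: Bystander: round aluminium tin with a paper band, 66 mm in diameter, 120 mm high, loose; origin at the centre of its underside.
- sanding_block: Bystander: cork sanding block 110 x 65 x 40 mm, loose; origin at the centre of its underside.
- polish_disc: Bystander: black rubber polishing disc, 110 mm in diameter, 18 mm high, loose; origin at the centre of its underside.
- pot: Bystander: small white plastic pot, 90 mm in diameter, 90 mm high, loose; origin at the centre of its underside.
Not all that is in view belongs to the job. Of the things that look like the part that bears wedge_grip, the smaller one is meant.

How it is judged:
On the way, in this order (a step that is already met when the one before it is completed fails the run):
1. the wedge rests lightly on the axle in front of the clip (0.5 to 12 N) (contact force between wedge and stand between 0.5 and 12 N and x of wedge_tip in the frame of clip_mid between -0.08 and -0.009 m and z of wedge_tip in the frame of yoke above 0.005 m and distance between clip_mid and yoke below 0.03 m), for 0.3 s.
2. the wedge's tip is under the crown of the clip while the clip is still seated on the axle (x of wedge_tip in the frame of clip_mid between -0.006 and 0.03 m and y of wedge_tip in the frame of clip_mid between -0.004 and 0.004 m and z of wedge_tip in the frame of clip_mid between 0.003 and 0.014 m and distance between clip_mid and yoke below 0.03 m and z of clip_mid in the frame of yoke below 0.005 m), for 0.1 s.
3. the wedge has lifted the clip up off the axle and carries it (z of clip_mid in the frame of yoke above 0.012 m and x of wedge_tip in the frame of clip_mid between 0.03 and 0.1 m and y of wedge_tip in the frame of clip_mid between -0.01 and 0.01 m and horizontal distance between clip_mid and yoke below 0.06 m), for 0.2 s.
At the end, for the whole second after the job is handed in: The clip and the wedge are both inside the parts tray (the clip's middle and the handle's centre within its walls, the clip's middle less than 45 mm and the handle's centre less than 50 mm above the tray's underside), released and at rest (below 30 mm/s) (x of clip_mid in the frame of tray between -0.106 and 0.106 m and y of clip_mid in the frame of tray between -0.071 and 0.071 m and z of clip_mid in the frame of tray between -0.01 and 0.045 m and x of wedge_grip in the frame of tray between -0.106 and 0.106 m and y of wedge_grip in the frame of tray between -0.071 and 0.071 m and z of wedge_grip in the frame of tray between -0.01 and 0.05 m and linear speed of each of clip, wedge below 0.03 m/s); the robot touches nothing.
It fails at once if the fingers touch the clip while it is on the axle (contact force between the fingers and clip above 1 N and z of clip_mid in the frame of yoke below 0.012 m and distance between clip_mid and yoke below 0.05 m).
It fails at once if the wedge presses on the axle or stand with more than 20 N (contact force between wedge and stand above 20 N).
It fails at once if the wedge presses on the clip at the stand with more than 20 N (contact force between wedge and clip above 20 N and distance between clip_mid and yoke below 0.05 m).
It fails at once if the clip flies off or is dropped (faster than 1.2 m/s) (linear speed of clip above 1.2 m/s).
It fails at once if a bystander is moved by more than 30 mm (distance of any of tin, sanding_block, polish_disc, pot from where it was at the start of the episode above 0.03 m).
It also fails if it takes over 62 s, if anything falls off the work surface, if the arm or the gripper's body presses on something with over 40 N, if the wrist force passes 120 N, or if a joint passes its speed limit or range.

## Working session

There is one attempt and no reset: what is moved stays moved. The work goes in short steps, Python scripts to look and compute and a shell command to move; the robot and the scene stay as the last step left them, time stands still between calls to the robot, and variables do not carry over. Pictures are saved under pics/ and viewed, at most 10 in all, crops included, and the job is handed in when it is done.

```bash
mkdir -p pics; cat > h.py <<'E'
import numpy as np,cv2
from scipy.spatial.transform import Rotation as R
from workcell import ctrl,optics,workorder,spotter
def Rm(s):
    a=np.array(s["attitude"],float)
    if a.shape==(3,3): return a
    return R.from_euler("xyz",a).as_matrix() if a.size==3 else R.from_quat(a).as_matrix()
def ray(s,rc):
    d=Rm(s)@np.array([(rc[1]-s["cx"])/s["fx"],(rc[0]-s["cy"])/s["fy"],1]); return np.array(s["eye"]),d/np.linalg.norm(d)
def atz(s,rc,z):
    e,d=ray(s,rc); return e+d*(z-e[2])/d[2]
def tri(s1,p1,s2,p2):
    A=np.zeros((3,3));b=np.zeros(3);L=[]
    for s,p in((s1,p1),(s2,p2)):
        e,d=ray(s,p);P=np.eye(3)-np.outer(d,d);A+=P;b+=P@e;L.append((P,e))
    x=np.linalg.solve(A,b); return x,[np.linalg.norm(P@(x-e)) for P,e in L]
def proj(s,X):
    c=Rm(s).T@(np.array(X)-s["eye"]); return s["cy"]+s["fy"]*c[1]/c[2],s["cx"]+s["fx"]*c[0]/c[2]
def save(s,n): cv2.imwrite("pics/"+n+".png",s["pixels"][:,:,::-1])
E
python3 - <<'E'
from h import *
np.set_printoptions(precision=3,suppress=True)
S={n:optics.snapshot(n) for n in("side","top")}
for n,s in S.items():
    save(s,n+"0");print(n,s["eye"],s["attitude"],s["fx"],s["cx"],s["cy"])
H=dict(yoke=.07,hub=.07,clip_mid=.07,clip_crown=.083,wedge_grip=.032,wedge_tip=0,wedge_flat=.02,tray=0,tin=0,sanding_block=0,polish_disc=0,pot=0)
for t,z in H.items():
    for n,s in S.items():
        print(t,n,[(round(d["score"],2),np.round(d["at"],1).tolist(),atz(s,d["at"],z)[:2].round(3).tolist()) for d in spotter.spot_point(s,t)[:3]])
E
```

```text
side [ 0.471 -1.06   0.639] [-2.069  0.017 -0.108] 370.1505975943078 313.5463822788492 197.14313307225834
top [ 0.445 -0.013  1.43 ] [-3.063 -0.003 -1.563] 520.7196187778678 323.71807404815786 193.3468780021617
yoke side [(0.87, [190.5, 335.5], [0.651, 0.018]), (0.22, [182.7, 310.9], [0.576, 0.087])]
yoke top [(0.76, [149.7, 315.5], [0.667, 0.007])]
hub side [(0.69, [181.0, 359.6], [0.746, 0.076])]
hub top [(0.8, [118.7, 301.9], [0.75, 0.043])]
clip_mid side [(0.58, [189.2, 333.6], [0.646, 0.028])]
clip_mid top [(0.52, [160.7, 310.5], [0.638, 0.019])]
clip_crown side [(0.4, [185.0, 332.2], [0.643, 0.034]), (0.2, [310.3, 364.0], [0.621, -0.529])]
clip_crown top [(0.47, [158.9, 306.7], [0.64, 0.029])]
wedge_grip side [(0.84, [160.1, 349.7], [0.766, 0.353]), (0.77, [174.8, 281.6], [0.478, 0.249])]
wedge_grip top [(0.92, [116.8, 204.0], [0.761, 0.311]), (0.59, [158.6, 312.5], [0.649, 0.015]), (0.58, [220.7, 221.5], [0.479, 0.257])]
wedge_tip side [(0.63, [185.3, 330.4], [0.661, 0.196]), (0.53, [182.3, 307.6], [0.577, 0.234])]
wedge_tip top [(0.66, [155.3, 239.7], [0.661, 0.217]), (0.6, [
[... 297 characters left out ...]
5])]
tray side [(0.91, [258.6, 298.1], [0.506, -0.239])]
tray top [(0.77, [213.3, 401.8], [0.504, -0.231])]
tin side [(0.87, [163.4, 315.4], [0.628, 0.414]), (0.43, [321.0, 287.2], [0.465, -0.459]), (0.29, [311.1, 362.2], [0.638, -0.451])]
tin top [(0.83, [160.8, 155.7], [0.644, 0.449])]
sanding_block side [(0.64, [163.9, 277.4], [0.464, 0.433])]
sanding_block top [(0.58, [226.8, 159.6], [0.462, 0.433])]
polish_disc side [(0.69, [319.9, 285.6], [0.462, -0.456]), (0.6, [162.1, 316.9], [0.636, 0.427])]
polish_disc top [(0.86, [229.4, 485.3], [0.461, -0.46])]
pot side [(0.73, [181.7, 305.6], [0.57, 0.24]), (0.66, [313.5, 366.8], [0.647, -0.46])]
pot top [(0.96, [167.9, 479.9], [0.631, -0.448])]
```

View both.

```bash
python3 - <<'E'
import cv2
a=cv2.imread("pics/top0.png")[95:260,180:345];b=cv2.imread("pics/side0.png")[120:230,230:395]
cv2.imwrite("pics/c0.png",cv2.vconcat([cv2.resize(a,None,fx=3.4,fy=3.4,interpolation=2)]))
cv2.imwrite("pics/c1.png",cv2.resize(b,None,fx=4.8,fy=4.8,interpolation=2))
E
```

```text
(no output)
```

View pics/c0.png

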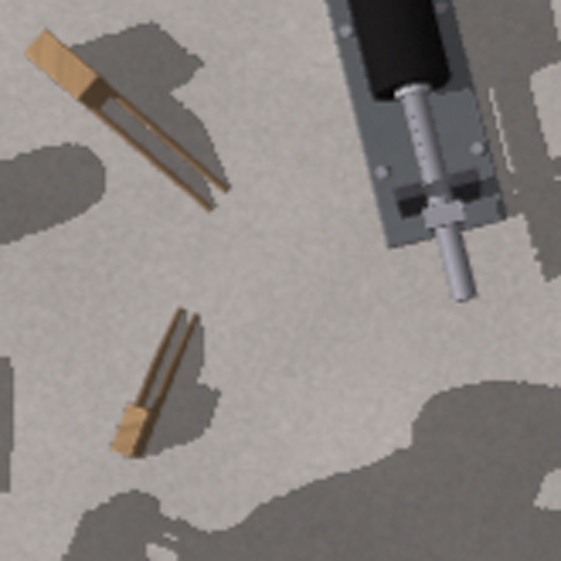

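View pics/c1.png

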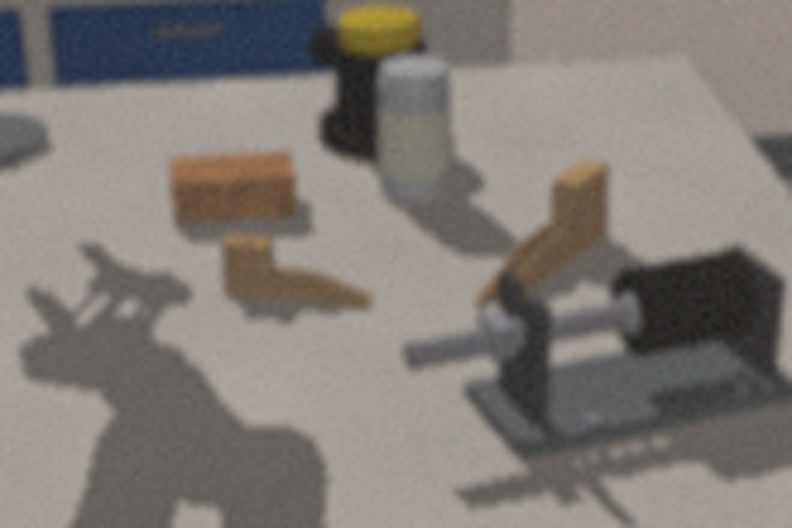

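```bash
python3 - <<'E'
from h import *
np.set_printoptions(precision=4,suppress=True)
s=optics.snapshot("top");q=optics.snapshot("side")
f=lambda x,y:(95+(y+.5)/3.4-.5,180+(x+.5)/3.4-.5)
def ang(a,b): d=(b-a)[:2];return np.degrees(np.arctan2(d[1],d[0])),np.linalg.norm(d)
tip=atz(s,f(189.5,312.5),.001);print("tip",tip)
for m in spotter.masks_of(s,"wedge_grip"): 
    print(m["score"],m["box"])
    r,c=np.nonzero(m["region"]); 
# handle top: threshold bright wood
im=s["pixels"].astype(int);
ht=atz(s,f(131,428),.046);print("handle top pick",ht,ang(ht,tip))
# axle edges: in rows 165..180 & 123..145 threshold gray brightness profile
for r in list(range(122,146,4))+list(range(166,181,3)):
    print(r,im[r,296:320].mean(1).astype(int) if r<146 else im[r,304:322].mean(1).astype(int))
fe=atz(s,f(462,297),.07);hb=atz(s,f(411,92),.07);print(fe,hb,ang(fe,hb))
for n in("yoke","hub","clip_mid","wedge_grip","wedge_tip","wedge_flat"):
    a=spotter.spot_point(s,n);b=spotter.spot_point(q,n)
    for i in a[:3]:
        for j in b[:2]:
            x,e=tri(s,i["at"],q,j["at"])
            if e[0]<.012:print(n,x,e)
for X in spotter.masks_of(s,"tray")[:1]:
    cnt=np.argwhere(X["region"])[:,::-1].astype(np.float32);rect=cv2.minAreaRect(cnt);print([atz(s,(p[1],p[0]),.028)[:2] for p in cv2.boxPoints(rect)])
E
```

```text
tip [0.574  0.2273 0.001 ]
0.62 [215.0, 192.1, 231.6, 230.5]
0.56 [190.4, 106.3, 246.2, 151.9]
handle top pick [0.4791 0.2635 0.046 ] (np.float64(-20.872271961787057), np.float64(0.1016195797792325))
122 [151 174 179 153 143 119 117 101  81  69  73  90  74  66  67  88  93  94
  95  95  95  94  93  76]
126 [ 94  93 101 140 158 154 139 122 100  82  75  90  94  94  94  95  95  95
  95  94  95  95  95  94]
130 [ 95  94  93 102 141 158 154 140 123 101  81  75  90  94  95  95  95  95
  94  94  95  95  95  95]
134 [ 94  93  94  95 102 141 159 156 140 123 102  82  77  92  95  96  93  93
  94  94  94  95  95  96]
138 [ 94  94  94  94  94 102 141 159 158 141 123 101  82  77  91  93  93  94
  95  95  94  95 113 134]
142 [ 95  96  95  94  94  93 103 141 161 157 141 124 100  83  77  92  96  96
  95  95  96  96  95  95]
166 [159 160 158 160 148 151 167 161 144 124  99  82 106 154 161 160 162 163]
169 [158 162 161 161 159 146 155 171 158 140 118  95  78 119 151 159 159 159]
172 [162 162 163 162 159 160 149 159 169 155 135 111  89  75 147 161 161 164]
175 [162 162 162 161 158 156 156 153 164 165 150
[... 549 characters left out ...]
 [np.float64(0.001581910669770687), np.float64(0.0015819106697708115)]
wedge_grip [0.4747 0.2526 0.027 ] [np.float64(0.0011213518718861896), np.float64(0.0011213518718861705)]
wedge_tip [ 0.6665  0.2071 -0.006 ] [np.float64(0.0018161014997876092), np.float64(0.0018161014997874155)]
wedge_tip [0.5707 0.2342 0.005 ] [np.float64(0.0005038492151259307), np.float64(0.000503849215126008)]
wedge_flat [0.7352 0.2823 0.0246] [np.float64(0.006580331356071251), np.float64(0.006580331356071159)]
wedge_flat [0.5204 0.2546 0.0369] [np.float64(0.002689811660301833), np.float64(0.002689811660301844)]
[array([ 0.6133, -0.1496]), array([ 0.6225, -0.3037]), array([ 0.402 , -0.3132]), array([ 0.3931, -0.161 ])]
```

```bash
cat >> h.py <<'E'
def rel(X,yaw):
    s=ctrl.read_state();M=R.from_euler("xyz",s["ee_rot"]).as_matrix()
    cur=np.arctan2(M[1,0],M[0,0]);d=(cur-yaw+np.pi/2)%np.pi-np.pi/2
    print("pos",np.round(s["ee_pos"],4),"rpy",np.round(s["ee_rot"],4),"yaw",round(np.degrees(cur),2),"q",np.round(s["joint_positions"],2),"t",s["clock"],"F",np.round(s["ft_force"],2),"op",s["opening"])
    print("slide",(M.T@(np.array(X)-s["ee_pos"])).round(4).tolist(),"roll",round(float(d),4))
E
python3 - <<'E'
from h import *
rel([.479,.2635,.10],np.radians(-21))
s=optics.snapshot("top")
a=atz(s,(126,302.6),.07);b=atz(s,(172,313.9),.07);d=b-a
u=(a-b)[:2];u/=np.linalg.norm(u);print("axle yaw",np.degrees(np.arctan2(u[1],u[0])),b)
fe=atz(s,(182.0,313.9+.247*10),.07);print("free end",fe, "yoke",fe[:2]+.082*u)
E
```

```text
pos [0.2375 0.5781 0.2227] rpy [ 3.1416 -0.      2.7517] yaw 157.66 q [ 1.16  0.42  1.63  0.    1.09 -0.02] t 2.1 F [-0.9   0.2  -0.26] op 0.08782757063753123
slide [-0.343, -0.1992, 0.1227] roll -0.0233
axle yaw 14.226467353487942 [0.60779362 0.01024059 0.07      ]
free end [0.58143063 0.00352132 0.07      ] yoke [0.66091585 0.02367325]
```

```bash
python3 -m crank '{"slide":[[-0.05,-0.03,0],[-0.09,-0.05,0],[-0.13,-0.08,0],[-0.17,-0.1,0.02],[-0.21,-0.12,0.04],[-0.25,-0.145,0.06],[-0.29,-0.17,0.08],[-0.33,-0.19,0.1],[-0.343,-0.199,0.1],[-0.343,-0.199,0.1],[-0.343,-0.199,0.1]],"roll":[0,0,0,-0.01,-0.02,-0.023,-0.023,-0.023,-0.023,-0.023,-0.023],"jaw":[100,100,100,100,100,100,100,100,100,100,100]}' 10
python3 - <<'E'
from h import *
rel([.479,.2635,.013],np.radians(-21))
s=optics.snapshot("top");q=optics.snapshot("side")
save(s,"t1")
im=np.vstack([cv2.resize(s["pixels"][170:250,180:280,::-1],None,fx=4,fy=4),cv2.resize(q["pixels"][110:180,240:340,::-1],None,fx=4,fy=4)])
cv2.imwrite("pics/c2.png",im[:600])
E
```

```text
clock: 3.25
ee_pos: [0.4793, 0.2637, 0.1228]
ee_rot: [3.141, -0.0, 2.774]
ft_force: [0.1, 0.0, -0.7]
opening: 0.0877
grip_force: 0.0
pos [0.4793 0.2637 0.1228] rpy [ 3.1413e+00 -1.0000e-04  2.7736e+00] yaw 158.92 q [ 0.48  0.45  1.87  0.    0.82 -0.72] t 3.25 F [ 0.09  0.01 -0.7 ] op 0.08768395192472572
slide [0.0002, -0.0003, 0.1098] roll -0.0014
```

View pics/c2.png

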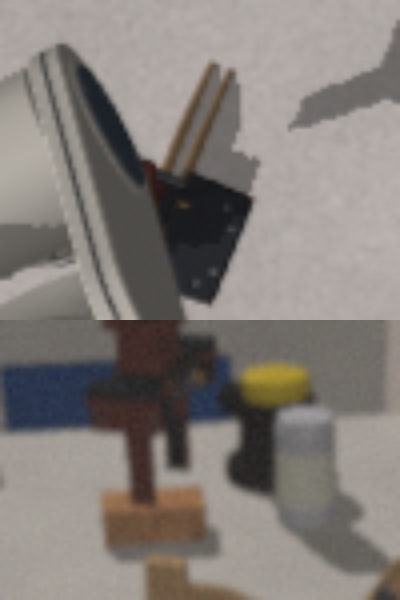

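```bash
python3 -m crank '{"slide":[[0,0,0.03],[0,0,0.06],[0,0,0.085],[0,0,0.1],[0,0,0.109],[0,0,0.109],[0,0,0.109],[0,0,0.109],[0,0,0.109],[0,0,0.109],[0,0,0.109],[0,0,0.109],[0,0,0.109]],"roll":[0,0,0,0,0,0,0,0,0,0,0,0,0],"jaw":[100,100,100,100,100,60,25,10,10,10,10,10,10]}' 35
python3 - <<'E'
from h import *
rel([.479,.2635,.12],np.radians(-21))
E
```

```text
clock: 4.65
ee_pos: [0.4791, 0.2637, 0.0137]
ee_rot: [3.142, 0.0, 2.775]
ft_force: [-0.0, -0.8, -0.2]
opening: 0.0272
grip_force: 0.0
pos [0.4791 0.2637 0.0137] rpy [3.1416 0.     2.7747] yaw 158.98 q [ 0.48  0.63  1.9  -0.    0.61 -0.72] t 4.65 F [-0.05 -0.84 -0.21] op 0.02718663297356091
slide [0.0001, -0.0002, -0.1063] roll -0.0003
```

```bash
python3 -m crank '{"slide":[[0,0,0],[0,0,0],[0,0,0],[0,0,0],[0,0,0],[0,0,-0.02],[0,0,-0.05],[0,0,-0.09],[0,0,-0.13],[0,0,-0.13],[0,0,-0.13],[0,0,-0.13]],"roll":[0,0,0,0,0,0,0,0,0,0,0,0],"jaw":[0,0,0,0,0,0,0,0,0,0,0,0]}' 35
python3 - <<'E'
from h import *
u=np.array([np.cos(np.radians(14.2)),np.sin(np.radians(14.2))]);y=np.array([.6609,.0237])
rel(list(y-.215*u)+[.143],np.radians(14.2))
s=optics.snapshot("top");q=optics.snapshot("side")
for n in("wedge_tip","wedge_flat","wedge_grip"):
    for i in spotter.spot_point(s,n)[:3]:
        for j in spotter.spot_point(q,n)[:3]:
            x,e=tri(s,i["at"],q,j["at"])
            if e[0]<.01:print(n,x,e[0],i["at"],j["at"])
E
```

```text
clock: 5.85
ee_pos: [0.4782, 0.2632, 0.1425]
ee_rot: [-3.14, -0.001, 2.775]
ft_force: [-0.5, -0.2, -1.7]
opening: 0.0178
grip_force: 35.0
pos [0.4782 0.2632 0.1425] rpy [-3.1399e+00 -1.4000e-03  2.7748e+00] yaw 158.99 q [ 0.48  0.42  1.86 -0.    0.86 -0.72] t 5.85 F [-0.46 -0.16 -1.67] op 0.017792784967503066
slide [-0.0808, -0.282, -0.0002] roll -0.6146
wedge_tip [0.57036881 0.22810189 0.12666691] 0.0035951174815774035 [182.0, 226.8] [152.7, 304.2]
wedge_tip [ 0.6593962   0.21444945 -0.00553346] 0.006471533408109891 [153.9, 241.2] [184.7, 327.6]
wedge_flat [0.7324492  0.28166491 0.02188782] 0.004405771768605427 [129.7, 215.3] [169.6, 345.9]
wedge_flat [0.52246366 0.2489557  0.15099784] 0.0015120236432032738 [202.4, 216.0] [145.1, 292.1]
wedge_grip [0.75935574 0.31478849 0.04720862] 0.0020905860901310543 [117.0, 201.4] [160.3, 350.5]
wedge_grip [0.46778703 0.25850464 0.15551218] 0.008494717785604554 [220.5, 211.2] [144.1, 274.6]
```

```bash
python3 -m crank '{"slide":[[-0.004,-0.014,0],[-0.012,-0.042,0],[-0.022,-0.075,0],[-0.032,-0.11,0],[-0.042,-0.15,0],[-0.053,-0.185,0],[-0.063,-0.22,0],[-0.071,-0.25,0],[-0.077,-0.27,0],[-0.081,-0.282,0],[-0.081,-0.282,0],[-0.081,-0.282,0],[-0.081,-0.282,0]],"roll":[-0.03,-0.09,-0.16,-0.23,-0.3,-0.37,-0.44,-0.52,-0.58,-0.615,-0.615,-0.615,-0.615],"jaw":[0,0,0,0,0,0,0,0,0,0,0,0,0]}'
python3 - <<'E'
from h import *
rel([.45,-.03,.143],np.radians(14.2))
s=optics.snapshot("top");q=optics.snapshot("side");save(s,"t3");save(q,"q3")
a=cv2.resize(s["pixels"][110:240,255:375,::-1],None,fx=4.5,fy=4.5,interpolation=2)
cv2.imwrite("pics/c3.png",a)
b=cv2.resize(q["pixels"][130:230,250:400,::-1],None,fx=5,fy=5,interpolation=2);cv2.imwrite("pics/c4.png",b)
E
```

```text
clock: 7.75
ee_pos: [0.4537, -0.028, 0.1437]
ee_rot: [3.142, 0.0, -2.894]
ft_force: [0.5, 0.5, 0.1]
opening: 0.018
grip_force: 35.0
pos [ 0.4537 -0.028   0.1437] rpy [ 3.1415e+00  1.0000e-04 -2.8936e+00] yaw -165.79 q [-0.09  0.3   2.06  0.    0.79 -1.91] t 7.75 F [0.47 0.5  0.06] op 0.01797687776714803
slide [0.0041, -0.0011, 0.0007] roll 0.0002
```

View pics/c3.png

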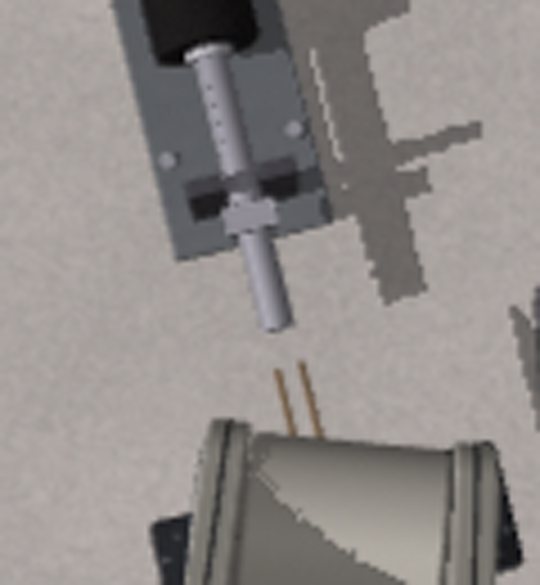

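View pics/c4.png

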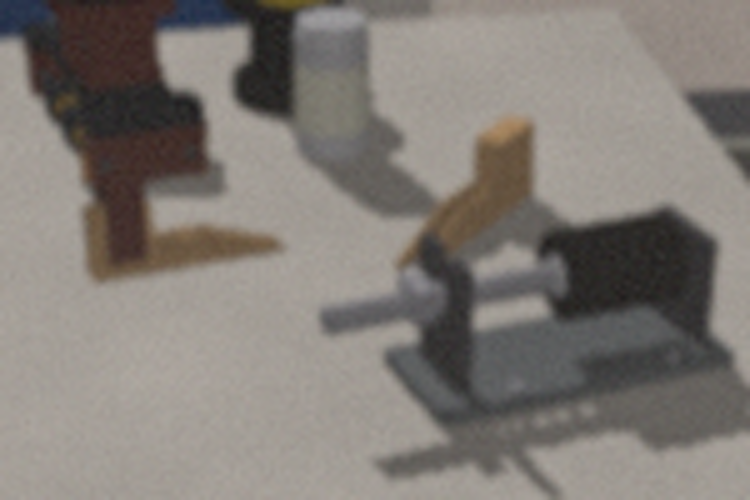

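```bash
python3 - <<'E'
from h import *
np.set_printoptions(precision=4,suppress=True)
s=optics.snapshot("top");im=s["pixels"].astype(float)
st=ctrl.read_state();p=np.array(st["ee_pos"])
u=np.array([np.cos(np.radians(14.21)),np.sin(np.radians(14.21))]);n=np.array([-u[1],u[0]])
br=im[...,0]-im[...,2]  # brownness
bg=np.median(br[190:200,300:312])
for r in range(190,206,2):
    w=np.clip(br[r,308:335]-bg-12,0,None)
    if w.sum()<60: print(r,w.sum());continue
    c=(w*np.arange(308,335)).sum()/w.sum();k=w[:int(round(c))-308].sum()
    x=atz(s,(r,c),.137);print(r,c.round(2),"lat vs tcp",((x[:2]-p[:2])@n).round(4),"along",((x[:2]-p[:2])@u).round(4),k/w.sum(), np.nonzero(w)[0]+308)
tip=atz(s,(110+366.5/4.5-.5,255+291/4.5-.5),.132);d=tip[:2]-p[:2];print("tip along/lat",d@u,d@n)
# axle lateral vs tcp
g=im.mean(2)
for rc in((126,302.6),(172,313.9)):
    x=atz(s,rc,.07);print("axle lat vs tcp",(x[:2]-p[:2])@n,"along",(x[:2]-p[:2])@u)
for r in(172,175,178): print(g[r,306:324].astype(int))
for k in ("clip_mid","yoke","clip_crown"):
    for d in spotter.spot_point(s,k)[:1]:
        x=atz(s,d["at"],.07);print(k,(x[:2]-p[:2])@u,(x[:2]-p[:2])@n,d["score"])
fe=atz(s,(110+328/4.5-.5,255+275/4.5),.07);print("free end along",(fe[:2]-p[:2])@u)
cf=atz(s,(110+233/4.5-.5,255+252/4.5),.086);print("clip front",(cf[:2]-p[:2])@u)
cf=atz(s,(110+200/4.5-.5,255+247/4.5),.086);print("clip back",(cf[:2]-p[:2])@u)
E
```

```text
190 2.0
192 39.0
194 38.0
196 45.0
198 40.0
200 53.0
202 39.0
204 51.0
tip along/lat 0.10185604411523048 -0.0015318860110444144
axle lat vs tcp -0.0008065655736002406 along 0.2849648621505655
axle lat vs tcp -0.0008428273189034026 along 0.15879735697349695
[164 164 161 161 149 160 170 156 137 112  91  76 148 163 163 165 164 162]
[163 163 159 157 158 154 165 166 151 131 107  86  87 148 159 160 159 158]
[160 162 165 165 163 148 156 173 163 147 123  99  82 102 153 163 160 157]
clip_mid 0.19432037664183996 0.0026978010678325192 0.46
yoke 0.21922412568572652 -0.007425401771960513 0.82
free end along 0.1307568848823621
clip front 0.18594353170095884
clip back 0.20534149485482178
```

```bash
python3 - <<'E'
from h import *
np.set_printoptions(precision=4,suppress=True)
s=optics.snapshot("top");im=s["pixels"].astype(float)
p=np.array(ctrl.read_state()["ee_pos"])
u=np.array([np.cos(np.radians(14.21)),np.sin(np.radians(14.21))]);n=np.array([-u[1],u[0]])
br=cv2.GaussianBlur(im[...,0]-im[...,2],(1,3),0)
print("bg",br[180:188,320:335].mean())
for r in range(189,206,2):
    w=np.clip(br[r,310:332]-br[180:188,320:335].mean()-8,0,None)
    print(r,w.astype(int))
    i=np.arange(310,332);b=w>0
    m=313.7+ (r-172)*.247 +1
    L=(i<m)
    if w[L].sum() and w[~L].sum():
        c=[(w[q]*i[q]).sum()/w[q].sum() for q in(L,~L)]
        x=atz(s,(r,sum(c)/2),.131+.002+.018*max(0,min(1,(r-190.5)/20)));print(np.round(c,2),"lat",(x[:2]-p[:2])@n,"al",(x[:2]-p[:2])@u)
E
```

```text
bg 9.516666666666667
189 [0 0 0 0 0 0 0 0 0 0 0 0 0 0 0 0 0 0 0 0 0 0]
191 [ 0  0  0  0  0  0  0  0  0  0  0  9 12  0  0  0  0  0  0  0  0  0]
[316.   321.56] lat -0.0002156170214175477 al 0.101946707898659
193 [ 0  0  0  0  0  0 18 12  0  0  0  3 17  4  0  0  0  0  0  0  0  0]
[316.4  322.05] lat -8.483333688343209e-05 al 0.09666950927095415
195 [ 0  0  0  0  0  0 11 20  0  0  0  0 14 14  0  0  0  0  0  0  0  0]
[316.63 322.5 ] lat 0.00029507080505348056 al 0.0914707710495385
197 [ 0  0  0  0  0  0  0 18 11  0  0  0  4 18  3  0  0  0  0  0  0  0]
[317.38 322.99] lat 1.1473929059129501e-05 al 0.08612684243069255
199 [ 0  0  0  0  0  0  0 11 19  0  0  0  0 17 19  0  0  0  0  0  0  0]
[317.62 323.53] lat 0.0002803282734051957 al 0.08093567601551663
201 [ 0  0  0  0  0  0  0  0 18 11  0  0  0  4 20  4  0  0  0  0  0  0]
[318.39 323.98] lat 1.816198730251183e-05 al 0.07563173728432233
203 [ 0  0  0  0  0  0  0  0 10 20  0  0  0  0 17 19  0  0  0  0  0  0]
[318.65 324.53] lat 0.00025546584311111355 al 0.07046755848614483
205 [ 0  0  0  0  0  0  0  0  0 14  7  0  0  0  4 19  4  0  0  0  0  0]
[319.34 325.02] lat 3.852730539937671e-05 al 0.06520938112919564
```

```bash
python3 -m crank '{"slide":[[-0.01,-0.001,0],[-0.03,-0.001,0],[-0.05,-0.001,0],[-0.06,-0.001,0.01],[-0.063,-0.001,0.025],[-0.063,-0.001,0.038],[-0.063,-0.001,0.045],[-0.063,-0.001,0.047],[-0.063,-0.001,0.047],[-0.063,-0.001,0.047],[-0.063,-0.001,0.047]],"roll":[0,0,0,0,0,0,0,0,0,0,0],"jaw":[0,0,0,0,0,0,0,0,0,0,0]}'
python3 - <<'E'
from h import *
rel([.45,-.03,.143],np.radians(14.2))
s=optics.snapshot("top");q=optics.snapshot("side");save(s,"t4")
a=cv2.resize(s["pixels"][130:210,275:355,::-1],None,fx=5,fy=5,interpolation=2)
b=cv2.resize(q["pixels"][160:220,270:350,::-1],None,fx=5,fy=5,interpolation=2)
c=np.vstack([a,b]);cv2.imwrite("pics/c5.png",c[120:])
E
```

```text
clock: 9.2
ee_pos: [0.5152, -0.0142, 0.0972]
ee_rot: [-3.141, 0.001, -2.894]
ft_force: [-0.2, -0.2, -1.3]
opening: 0.0178
grip_force: 35.0
pos [ 0.5152 -0.0142  0.0972] rpy [-3.1413e+00  1.0000e-03 -2.8936e+00] yaw -165.79 q [-0.05  0.45  1.95 -0.    0.73 -1.87] t 9.2 F [-0.2  -0.2  -1.32] op 0.017774751761847434
slide [0.0671, 0.0007, -0.0458] roll 0.0002
```

View pics/c5.png

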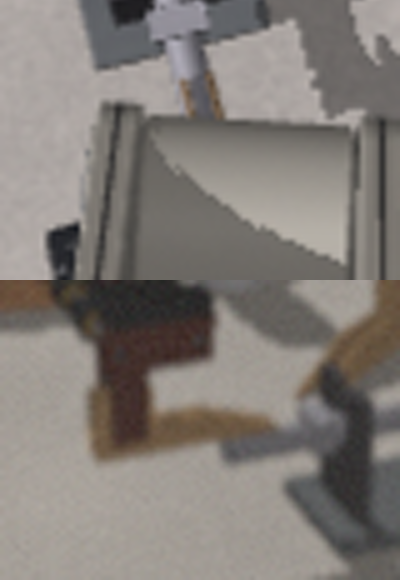

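```bash
python3 -m crank '{"slide":[[0,0,0.001],[0,0,0.002],[0,0,0.003],[0,0,0.003],[0,0,0.003]],"roll":[0,0,0,0,0],"jaw":[0,0,0,0,0]}'; python3 -m crank '{"slide":[[0,0,0.0005],[0,0,0.001],[0,0,0.001],[0,0,0.001]],"roll":[0,0,0,0],"jaw":[0,0,0,0]}'; python3 -m crank '{"slide":[[0,0,0.0005],[0,0,0.001],[0,0,0.001],[0,0,0.001]],"roll":[0,0,0,0],"jaw":[0,0,0,0]}'
```

```text
clock: 9.8
ee_pos: [0.5149, -0.0141, 0.0936]
ee_rot: [3.142, -0.0, -2.893]
ft_force: [0.7, -0.2, -0.4]
opening: 0.0178
grip_force: 35.0
clock: 10.2
ee_pos: [0.515, -0.014, 0.0928]
ee_rot: [-3.142, 0.0, -2.893]
ft_force: [-0.7, 1.1, 1.2]
opening: 0.0179
grip_force: 35.0
clock: 10.6
ee_pos: [0.5151, -0.0139, 0.092]
ee_rot: [3.142, 0.001, -2.893]
ft_force: [-1.3, 1.2, 5.4]
opening: 0.018
grip_force: 35.0
```

```bash
python3 -m crank '{"slide":[[0,0,0],[0,0,0],[0,0,0],[0,0,0],[0,0,0]],"roll":[0,0,0,0,0],"jaw":[0,0,0,0,0]}'; python3 -m crank '{"slide":[[0,0,-0.0005],[0,0,-0.0005],[-0.002,0,-0.0005],[-0.004,0,-0.0005],[-0.006,0,-0.0005],[-0.008,0,-0.0005],[-0.01,0,-0.0005],[-0.012,0,-0.0005],[-0.014,0,-0.0005],[-0.016,0,-0.0005],[-0.016,0,-0.0005]],"roll":[0,0,0,0,0,0,0,0,0,0,0],"jaw":[0,0,0,0,0,0,0,0,0,0,0]}'
```

```text
clock: 11.1
ee_pos: [0.5151, -0.0139, 0.092]
ee_rot: [3.142, 0.001, -2.893]
ft_force: [-2.6, 1.4, 3.7]
opening: 0.0176
grip_force: 35.0
clock: 12.2
ee_pos: [0.531, -0.01, 0.0923]
ee_rot: [3.142, 0.001, -2.893]
ft_force: [-1.5, 2.2, 4.7]
opening: 0.0179
grip_force: 35.0
```

```bash
python3 -m crank '{"slide":[[-0.001,0.0003,0],[-0.002,0.0003,0],[-0.003,0.0003,0],[-0.004,0.0003,0],[-0.005,0.0003,0],[-0.006,0.0003,0],[-0.007,0.0003,0],[-0.008,0.0003,0],[-0.008,0.0003,0]],"roll":[0,0,0,0,0,0,0,0,0],"jaw":[0,0,0,0,0,0,0,0,0]}';python3 - <<'E'
from h import *
rel([.45,-.03,.143],np.radians(14.2))
s=optics.snapshot("top");q=optics.snapshot("side");save(s,"t4")
a=cv2.resize(s["pixels"][130:190,280:350,::-1],None,fx=8,fy=5,interpolation=2)
b=cv2.resize(q["pixels"][165:220,280:350,::-1],None,fx=8,fy=5,interpolation=2)
c=np.vstack([a,b]);cv2.imwrite("pics/c6.png",c)
E
```

```text
clock: 13.1
ee_pos: [0.5382, -0.0078, 0.0922]
ee_rot: [3.141, 0.0, -2.893]
ft_force: [-2.2, 2.5, 4.6]
opening: 0.0178
grip_force: 35.0
pos [ 0.5382 -0.0078  0.0922] rpy [ 3.1415  0.     -2.8934] yaw -165.78 q [-0.04  0.49  1.9   0.    0.75 -1.86] t 13.1 F [-2.23  2.51  4.59] op 0.017829954794146733
slide [0.091, 0.0001, -0.0508] roll 0.0004
```

View pics/c6.png

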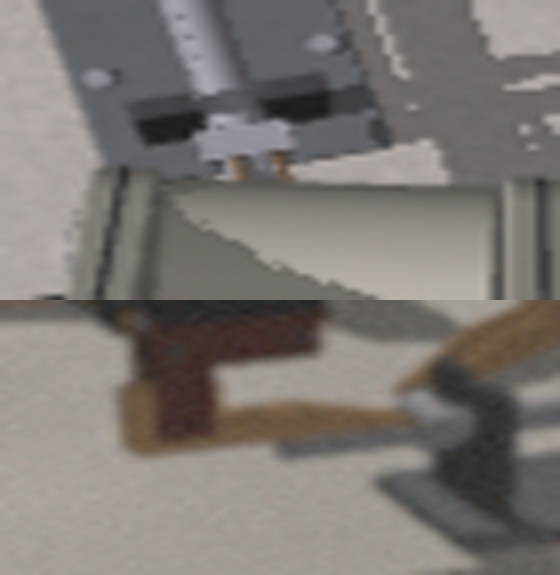

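```bash
python3 -m crank '{"slide":[[-0.001,0.0003,0],[-0.002,0.0005,0],[-0.003,0.0005,0],[-0.004,0.0005,0],[-0.005,0.0005,0],[-0.006,0.0005,0],[-0.006,0.0005,0]],"roll":[0,0,0,0,0,0,0],"jaw":[0,0,0,0,0,0,0]}';python3 -m crank '{"slide":[[-0.001,0,0],[-0.002,0,0],[-0.003,0,0],[-0.004,0,0],[-0.004,0,0]],"roll":[0,0,0,0,0],"jaw":[0,0,0,0,0]}';python3 -m crank '{"slide":[[-0.001,0,0],[-0.002,0,0],[-0.003,0,0],[-0.004,0,0],[-0.004,0,0]],"roll":[0,0,0,0,0],"jaw":[0,0,0,0,0]}'
```

```text
clock: 13.9
ee_pos: [0.5436, -0.0058, 0.092]
ee_rot: [3.141, -0.001, -2.893]
ft_force: [-2.9, 3.0, 3.6]
opening: 0.0179
grip_force: 35.0
clock: 14.4
ee_pos: [0.5478, -0.0049, 0.0921]
ee_rot: [3.142, 0.0, -2.893]
ft_force: [-3.2, 3.6, 3.8]
opening: 0.0178
grip_force: 35.0
clock: 14.9
ee_pos: [0.5517, -0.0039, 0.0922]
ee_rot: [-3.142, 0.0, -2.893]
ft_force: [-3.0, 2.9, 3.1]
opening: 0.0178
grip_force: 35.0
```

```bash
python3 -m crank '{"slide":[[-0.001,0.0003,0],[-0.002,0.0006,0],[-0.003,0.0009,0],[-0.004,0.001,0],[-0.004,0.001,0]],"roll":[0,0,0,0,0],"jaw":[0,0,0,0,0]}';python3 -m crank '{"slide":[[-0.001,0,0],[-0.002,0,0],[-0.003,0,0],[-0.004,0,0],[-0.004,0,0]],"roll":[0,0,0,0,0],"jaw":[0,0,0,0,0]}';python3 - <<'E'
from h import *
rel([.45,-.03,.143],np.radians(14.2))
s=optics.snapshot("top");q=optics.snapshot("side");save(s,"t5");save(q,"q5")
for n in("clip_mid","clip_crown","wedge_tip"):
    for c,v in(("t",s),("s",q)): print(n,c,[(round(d["score"],2),np.round(d["at"],1)) for d in spotter.spot_point(v,n)[:2]])
a=cv2.resize(s["pixels"][130:190,280:350,::-1],None,fx=8,fy=5,interpolation=2)
b=cv2.resize(q["pixels"][165:220,280:350,::-1],None,fx=8,fy=5,interpolation=2)
cv2.imwrite("pics/c7.png",np.vstack([a,b]))
E
```

```text
clock: 15.4
ee_pos: [0.5543, -0.0024, 0.092]
ee_rot: [-3.141, -0.002, -2.893]
ft_force: [-6.4, 0.1, 5.0]
opening: 0.0179
grip_force: 35.0
clock: 15.9
ee_pos: [0.5577, -0.0015, 0.092]
ee_rot: [3.142, -0.003, -2.893]
ft_force: [-7.6, -1.4, 6.7]
opening: 0.0179
grip_force: 35.0
pos [ 0.5577 -0.0015  0.092 ] rpy [ 3.1416e+00 -2.9000e-03 -2.8933e+00] yaw -165.78 q [-0.02  0.51  1.86 -0.    0.77 -1.84] t 15.9 F [-7.58 -1.41  6.69] op 0.01793418800503483
slide [0.1116, -0.0011, -0.0507] roll 0.0004
clip_mid t [(0.55, array([159.8, 309.3])), (0.37, array([152. , 312.1]))]
clip_mid s [(0.45, array([189.8, 338.2]))]
clip_crown t [(0.47, array([155.9, 312.1]))]
clip_crown s [(0.41, array([187. , 337.6]))]
wedge_tip t [(0.84, array([155.4, 243.7]))]
wedge_tip s [(0.82, array([186.5, 338.3])), (0.67, array([184. , 332.6]))]
```

View pics/c7.png

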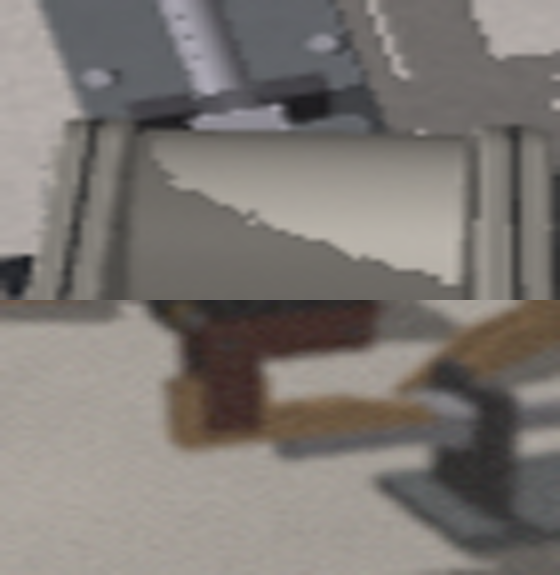

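```bash
python3 -m crank '{"slide":[[0,0,-0.0005],[0,0,-0.001],[0,0,-0.0013],[0,0,-0.0013]],"roll":[0,0,0,0],"jaw":[0,0,0,0]}';python3 -m crank '{"slide":[[-0.001,0,0],[-0.002,0,0],[-0.003,0,0],[-0.003,0,0]],"roll":[0,0,0,0],"jaw":[0,0,0,0]}'
```

```text
clock: 16.7
ee_pos: [0.558, -0.0013, 0.0926]
ee_rot: [3.141, -0.003, -2.894]
ft_force: [-4.3, -0.7, -6.1]
opening: 0.0179
grip_force: 35.0
clock: 17.1
ee_pos: [0.5626, -0.0003, 0.0936]
ee_rot: [-3.141, 0.001, -2.893]
ft_force: [-3.4, -0.9, -5.6]
opening: 0.018
grip_force: 35.0
```

```bash
python3 -m crank '{"slide":[[-0.001,0,0.0004],[-0.002,0,0.0006],[-0.003,0,0.0006],[-0.003,0,0.0006]],"roll":[0,0,0,0],"jaw":[0,0,0,0]}';python3 -m crank '{"slide":[[-0.001,0,0],[-0.002,0,0],[-0.003,0,0],[-0.003,0,0]],"roll":[0,0,0,0],"jaw":[0,0,0,0]}'
```

```text
clock: 17.5
ee_pos: [0.5654, 0.0005, 0.0931]
ee_rot: [-3.141, 0.001, -2.893]
ft_force: [-2.5, -1.1, -3.2]
opening: 0.0175
grip_force: 35.0
clock: 17.9
ee_pos: [0.5684, 0.0012, 0.0931]
ee_rot: [-3.141, 0.001, -2.893]
ft_force: [-1.4, -0.2, -3.2]
opening: 0.0179
grip_force: 35.0
```

```bash
python3 -m crank '{"slide":[[-0.001,0,0],[-0.002,0,0],[-0.003,0,0],[-0.004,0,0],[-0.004,0,0]],"roll":[0,0,0,0,0],"jaw":[0,0,0,0,0]}';python3 -m crank '{"slide":[[-0.001,0,0],[-0.002,0,0],[-0.003,0,0],[-0.004,0,0],[-0.004,0,0]],"roll":[0,0,0,0,0],"jaw":[0,0,0,0,0]}';python3 - <<'E'
from h import *
s=optics.snapshot("top");q=optics.snapshot("side");save(s,"t5");save(q,"q5")
a=cv2.resize(s["pixels"][130:190,280:350,::-1],None,fx=8,fy=5,interpolation=2)
b=cv2.resize(q["pixels"][165:220,280:350,::-1],None,fx=8,fy=5,interpolation=2)
cv2.imwrite("pics/c8.png",np.vstack([a,b]))
E
```

```text
clock: 18.4
ee_pos: [0.5727, 0.0022, 0.0933]
ee_rot: [-3.141, 0.002, -2.893]
ft_force: [-0.8, -0.4, -1.9]
opening: 0.0181
grip_force: 35.0
clock: 18.9
ee_pos: [0.5758, 0.0032, 0.0929]
ee_rot: [-3.142, 0.0, -2.893]
ft_force: [-0.3, 0.2, -0.9]
opening: 0.0176
grip_force: 35.0
```

View pics/c8.png

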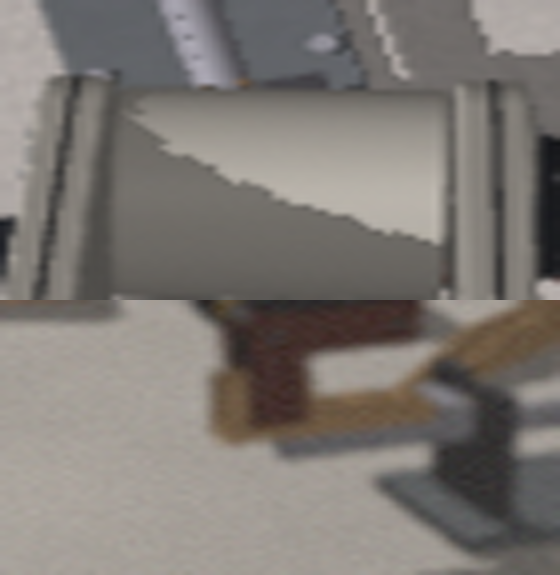

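```bash
python3 -m crank '{"slide":[[-0.001,0,0],[-0.0025,0,0],[-0.004,0,0],[-0.0055,0,0],[-0.007,0,0],[-0.0085,0,0],[-0.01,0,0],[-0.01,0,0]],"roll":[0,0,0,0,0,0,0,0],"jaw":[0,0,0,0,0,0,0,0]}';python3 -m crank '{"slide":[[-0.001,0,0],[-0.0025,0,0],[-0.004,0,0],[-0.0055,0,0],[-0.007,0,0],[-0.0085,0,0],[-0.01,0,0],[-0.01,0,0]],"roll":[0,0,0,0,0,0,0,0],"jaw":[0,0,0,0,0,0,0,0]}'
```

```text
clock: 19.8
ee_pos: [0.586, 0.0056, 0.0932]
ee_rot: [-3.141, 0.001, -2.893]
ft_force: [-0.0, 0.2, 0.8]
opening: 0.0177
grip_force: 35.0
clock: 20.6
ee_pos: [0.5946, 0.0081, 0.0925]
ee_rot: [3.141, -0.001, -2.893]
ft_force: [-1.8, 0.5, 0.4]
opening: 0.018
grip_force: 35.0
```

```bash
python3 -m crank '{"slide":[[-0.001,0,0],[-0.0025,0,0],[-0.004,0,0],[-0.0055,0,0],[-0.007,0,0],[-0.0085,0,0],[-0.01,0,0],[-0.01,0,0]],"roll":[0,0,0,0,0,0,0,0],"jaw":[0,0,0,0,0,0,0,0]}';python3 -m crank '{"slide":[[-0.001,0,0],[-0.0025,0,0],[-0.004,0,0],[-0.0055,0,0],[-0.007,0,0],[-0.008,0,0],[-0.008,0,0],[-0.008,0,0]],"roll":[0,0,0,0,0,0,0,0],"jaw":[0,0,0,0,0,0,0,0]}';python3 - <<'E'
from h import *
s=optics.snapshot("top");q=optics.snapshot("side");save(s,"t6");save(q,"q6")
rel([.45,-.03,.143],np.radians(14.2))
b=cv2.resize(q["pixels"][145:220,280:370,::-1],None,fx=7,fy=7,interpolation=2)
cv2.imwrite("pics/c9.png",b)
E
```

```text
clock: 21.4
ee_pos: [0.6051, 0.0105, 0.0929]
ee_rot: [-3.141, 0.001, -2.893]
ft_force: [-1.8, 0.3, -1.6]
opening: 0.0178
grip_force: 35.0
clock: 22.2
ee_pos: [0.6128, 0.0125, 0.093]
ee_rot: [-3.141, 0.001, -2.893]
ft_force: [-2.1, -0.5, -0.3]
opening: 0.0179
grip_force: 35.0
pos [0.6128 0.0125 0.093 ] rpy [-3.1414e+00  9.0000e-04 -2.8934e+00] yaw -165.78 q [ 0.    0.57  1.73  0.    0.83 -1.82] t 22.3 F [-0.82 -0.26 -1.63] op 0.017794433592891182
slide [0.1682, -0.0012, -0.0501] roll 0.0004
```

View pics/c9.png

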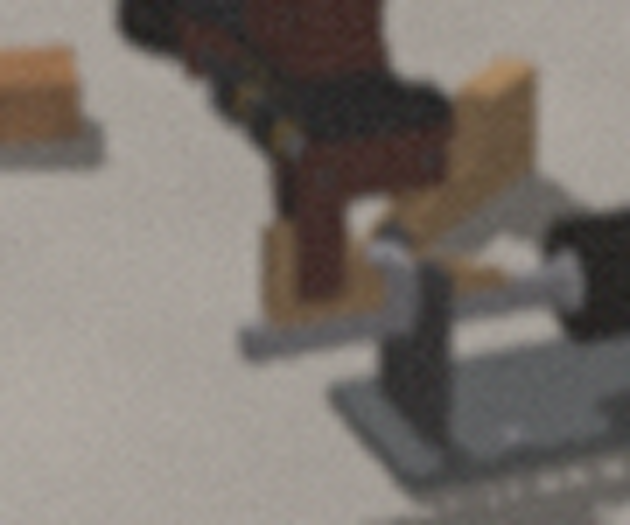

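```bash
python3 -m crank '{"slide":[[0,0,0],[0,0,0],[0,0,-0.002],[0,0,-0.005],[0,0,-0.009],[0,0,-0.014],[0,0,-0.02],[0,0,-0.027],[0,0,-0.035],[0,0,-0.043],[0,0,-0.051],[0,0,-0.059],[0,0,-0.066],[0,0,-0.07],[0,0,-0.07],[0,0,-0.07]],"roll":[0,0,0,0,0,0,0,0,0,0,0,0,0,0,0,0],"jaw":[0,0,0,0,0,0,0,0,0,0,0,0,0,0,0,0]}';python3 - <<'E'
from h import *
s=optics.snapshot("top");q=optics.snapshot("side");save(s,"t7");save(q,"q7")
c=np.array([[.6133,-.1496],[.6225,-.3037],[.402,-.3132],[.3931,-.161]]);m=c.mean(0);print("tray",m)
u=np.array([np.cos(np.radians(2.5)),np.sin(np.radians(2.5))])
rel(list(m-.042*u)+[.163],np.radians(2.5))
b=cv2.resize(q["pixels"][120:220,270:370,::-1],None,fx=5.5,fy=5.5,interpolation=2)
cv2.imwrite("pics/c10.png",b)
E
```

```text
clock: 23.9
ee_pos: [0.6122, 0.0125, 0.1628]
ee_rot: [3.142, -0.0, -2.893]
ft_force: [-0.1, -0.1, -1.6]
opening: 0.0178
grip_force: 35.0
tray [ 0.507725 -0.231875]
pos [0.612  0.0125 0.1624] rpy [ 3.1414e+00 -8.0000e-04 -2.8934e+00] yaw -165.78 q [ 0.    0.48  1.7   0.    0.96 -1.82] t 24.0 F [ 0.12  0.2  -1.63] op 0.018013472324564548
slide [0.2023, -0.2027, -0.0005] roll 0.2046
```

View pics/c10.png

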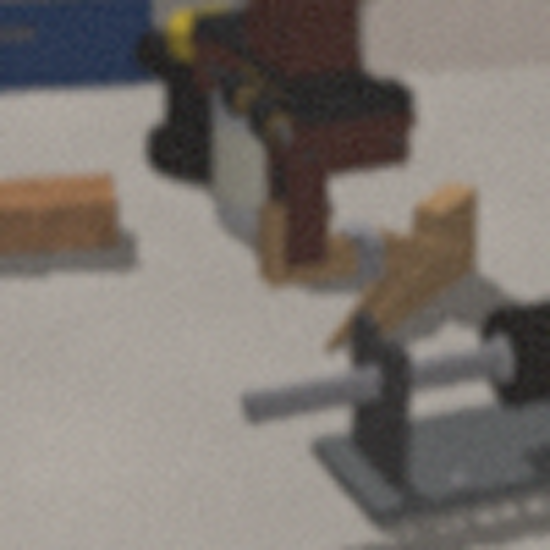

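```bash
python3 -m crank '{"slide":[[0.004,-0.004,0],[0.012,-0.012,0],[0.024,-0.024,0],[0.038,-0.038,0],[0.054,-0.054,0],[0.07,-0.07,0],[0.086,-0.086,0],[0.102,-0.102,0],[0.118,-0.118,0],[0.134,-0.134,0],[0.15,-0.15,0],[0.165,-0.165,0],[0.178,-0.178,0],[0.189,-0.189,0],[0.197,-0.197,0],[0.202,-0.202,0],[0.202,-0.203,0],[0.202,-0.203,0]],"roll":[0,0.01,0.02,0.04,0.06,0.08,0.1,0.12,0.14,0.16,0.18,0.19,0.2,0.205,0.205,0.205,0.205,0.205],"jaw":[0,0,0,0,0,0,0,0,0,0,0,0,0,0,0,0,0,0]}';python3 -m crank '{"slide":[[0,0,0.004],[0,0,0.012],[0,0,0.024],[0,0,0.038],[0,0,0.052],[0,0,0.066],[0,0,0.08],[0,0,0.094],[0,0,0.106],[0,0,0.115],[0,0,0.12],[0,0,0.122],[0,0,0.122],[0,0,0.122]],"roll":[0,0,0,0,0,0,0,0,0,0,0,0,0,0],"jaw":[0,0,0,0,0,0,0,0,0,0,0,0,0,0]}';python3 - <<'E'
from h import *
s=optics.snapshot("top");q=optics.snapshot("side");save(q,"q8")
rel([.4657,-.2337,.018],np.radians(2.5))
for n in("clip_mid","wedge_tip","wedge_grip","wedge_flat","tray"):
    for i in spotter.spot_point(s,n)[:2]:
        for j in spotter.spot_point(q,n)[:2]:
            x,e=tri(s,i["at"],q,j["at"])
            if e[0]<.012:print(n,x,e[0])
E
```

```text
clock: 25.8
ee_pos: [0.4666, -0.2339, 0.1629]
ee_rot: [3.142, 0.0, -3.099]
ft_force: [-0.3, -0.4, -1.1]
opening: 0.0179
grip_force: 35.0
clock: 27.2
ee_pos: [0.4668, -0.2341, 0.0413]
ee_rot: [-3.141, 0.001, -3.098]
ft_force: [-0.0, 0.6, -0.1]
opening: 0.0179
grip_force: 35.0
pos [ 0.4668 -0.2341  0.0414] rpy [-3.1411e+00  9.0000e-04 -3.0983e+00] yaw -177.52 q [-0.49  0.56  1.95 -0.    0.63 -2.1 ] t 27.3 F [ 0.42 -0.14 -0.75] op 0.017744348155479938
slide [0.0011, 0.0005, 0.0234] roll -0.0004
wedge_tip [ 0.56265594 -0.22637304  0.02881174] 0.002973917038045932
wedge_grip [0.7623583  0.30915077 0.04424093] 0.001367878851931271
wedge_flat [0.73009402 0.27131493 0.04768887] 0.0009798957045970926
wedge_flat [ 0.50921381 -0.23633424  0.05616653] 0.00906916884923942
tray [ 0.50248091 -0.2345995   0.00078796] 0.00028080561370378627
```

```bash
python3 -m crank '{"slide":[[0,0,0.004],[0,0,0.009],[0,0,0.014],[0,0,0.017],[0,0,0.018],[0,0,0.018]],"roll":[0,0,0,0,0,0],"jaw":[0,0,0,0,0,0]}';python3 -m crank '{"slide":[[0,0,0.001],[0,0,0.002],[0,0,0.003],[0,0,0.003]],"roll":[0,0,0,0],"jaw":[0,0,0,0]}';python3 -m crank '{"slide":[[0,0,0.0005],[0,0,0.001],[0,0,0.0015],[0,0,0.002],[0,0,0.002]],"roll":[0,0,0,0,0],"jaw":[0,0,0,0,0]}'
```

```text
clock: 28.5
ee_pos: [0.4663, -0.2339, 0.0226]
ee_rot: [3.141, -0.0, -3.098]
ft_force: [-0.8, 0.2, -1.2]
opening: 0.0178
grip_force: 35.0
clock: 28.9
ee_pos: [0.4673, -0.2343, 0.0205]
ee_rot: [-3.141, 0.002, -3.099]
ft_force: [0.5, -0.0, 1.8]
opening: 0.0178
grip_force: 35.0
clock: 29.4
ee_pos: [0.4663, -0.2339, 0.0177]
ee_rot: [3.141, -0.0, -3.098]
ft_force: [0.2, 0.5, 0.9]
opening: 0.0175
grip_force: 35.0
```

```bash
python3 -m crank '{"slide":[[0,0,0],[0,0,0],[0,0,0],[0,0,0],[0,0,0],[0,0,0],[0,0,0],[0,0,0]],"roll":[0,0,0,0,0,0,0,0],"jaw":[25,30,40,50,50,50,50,50]}';python3 -m crank '{"slide":[[0,0,-0.005],[0,0,-0.015],[0,0,-0.03],[0,0,-0.05],[0,0,-0.08],[0,0,-0.12],[0,0,-0.16],[0,0,-0.2],[0,0,-0.2]],"roll":[0,0,0,0,0,0,0,0,0],"jaw":[50,50,50,50,50,50,50,50,50]}';python3 - <<'E'
from h import *
s=optics.snapshot("top");q=optics.snapshot("side");save(q,"q9")
rel([.4657,-.2337,.218],np.radians(2.5))
for n in("clip_mid","clip_crown","wedge_tip","wedge_grip","wedge_flat"):
    print(n,"side",[(round(d["score"],2),np.round(d["at"])) for d in spotter.spot_point(q,n)[:3]])
    for i in spotter.spot_point(s,n)[:3]:
        for j in spotter.spot_point(q,n)[:3]:
            x,e=tri(s,i["at"],q,j["at"])
            if e[0]<.012:print(n,x,e[0])
E
```

```text
clock: 30.2
ee_pos: [0.4664, -0.2339, 0.0179]
ee_rot: [-3.142, 0.0, -3.098]
ft_force: [-0.6, 0.4, -0.3]
opening: 0.0437
grip_force: 0.0
clock: 31.1
ee_pos: [0.4693, -0.2355, 0.2242]
ee_rot: [-3.136, 0.009, -3.098]
ft_force: [1.1, -0.4, -0.4]
opening: 0.0436
grip_force: 0.0
pos [ 0.4668 -0.2341  0.2195] rpy [-3.1401e+00  2.7000e-03 -3.0983e+00] yaw -177.52 q [-0.49  0.28  1.86  0.    1.   -2.1 ] t 31.2 F [-0.55  0.4  -0.22] op 0.043777102257429985
slide [0.0011, 0.0004, 0.0014] roll -0.0004
clip_mid side [(0.51, array([252., 298.]))]
clip_crown side [(0.66, array([248., 293.]))]
wedge_tip side [(0.7, array([186., 332.])), (0.63, array([251., 320.]))]
wedge_tip [ 0.66715922  0.21131842 -0.01274166] 0.0006479446061508374
wedge_tip [ 0.56647514 -0.22801338  0.01231676] 0.0018811540496963834
wedge_grip side [(0.79, array([160., 348.]))]
wedge_grip [0.75081491 0.31669336 0.04969721] 0.0006402017572604664
wedge_flat side [(0.88, array([249., 300.])), (0.79, array([168., 347.]))]
wedge_flat [0.73562941 0.28197362 0.02783887] 0.006015076515934615
wedge_flat [ 0.50961093 -0.2371301   0.03007027] 0.0020641746705493684
```

```bash
python3 -m crank '{"slide":[[0,0,0],[0,0,0],[0,0,0],[0,0,0],[0,0,0]],"roll":[0,0,0,0,0],"jaw":[50,50,50,50,50]}'; python3 -c "
from workcell import workorder
print(workorder.hand_in())"
```

```text
clock: 32.55
ee_pos: [0.4664, -0.2339, 0.2179]
ee_rot: [3.142, 0.0, -3.098]
ft_force: [0.5, 0.0, -0.9]
opening: 0.0438
grip_force: 0.0
the job is handed in; nothing more can be done
None
```

I handed the job in at about 33 s, but no verdict came back: the wedge lifted the clip off the axle, and the cameras show both in the parts tray, released, with the gripper clear; I viewed 11 pictures, one over the limit of 10.

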